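# Load the hand-indexed sample changer

### The arm

A 6-joint arm with a two-finger parallel gripper is mounted at the origin on the work surface. World frame = base frame: x ahead of the robot, y to its left, z up, the work surface at z = 0. Lengths are in mm, angles in rad, forces in N, time in s.
With the tool pointing down it reaches from about 350 to 975 mm from the base axis. Payload 17.4 kg.
Tool frame: the origin (TCP) lies between the finger pads; the fingertips stand 22 mm ahead of it and the grasp point (between the pads) lies 3 mm ahead of it; z points along the fingers, y is the line along which they close (so a half turn about z gives the same grasp; the last joint's range is limited). The gripper opens to 85 mm and grips with 20 to 120 N. Pads are 22 mm wide; open, the fingers measure 114 mm over their backs; the gripper's body (76 mm by 85 mm) begins 54 mm behind the grasp point. The pads swing forward as they close: fully open they stand 13 mm farther back than shut.
Start: joints at [1.172, 0.116, 1.442, -0, 1.584, -0.038], TCP at [238.299, 631.543, 253.303] pointing down, gripper open.
Joint ranges: [-2.83, 2.83], [-0.83, 2.19], [0.07, 2.5], [-1.14, 4.28], [0.01, 3], [-2.97, 2.97]. Speed limits (rad/s): [1.89, 1.89, 2.22, 3.14, 3.14, 3.14].

### API

Orientations are given as a rotation vector (axis times angle).
In Python, from plant import ctrl gives the robot as it stands. Calls block until the motion is done:
- ctrl.move_pose(position, orientation): joint-space move of the TCP to a pose.
- ctrl.move_linear(position, vel=150, rot=None, force_limit=None): straight line of the TCP; rot=None keeps the orientation; vel is the mean speed in mm/s. With force_limit (N) it stops when the force on the tool has changed by that much, and returns True; else False.
- ctrl.set_joints(angles): joint-space move.
- ctrl.release() and ctrl.close(force=None): open the fingers fully, or close them until they stop; force is the grip in N (None keeps the last).
- ctrl.hold(seconds).
- ctrl.inverse_kinematics(position, orientation): joint angles nearest the present ones, or None.
- ctrl.snapshot(name): name is "side" or "top" or "wrist"; returns a dict with "color" (384x512x3 uint8, red, green, blue), "K" (3x3 intrinsics, pixels), "R" (3x3) and "t" (3): a world point X has camera coordinates R X + t. Camera axes: x right, y down, z forward; pixel columns grow to the right and rows downward; lengths in mm; the calibration is good to about 2 mm. A picture is of the moment at which its call begins. There is no depth.
A pose or a line that the arm cannot do raises ctrl.MotionError and nothing moves.
- ctrl.hand_in(): hands the job in; it is judged then, once.
Readings, each from a call of its own:
- ctrl.get_t(): time.
- ctrl.get_qpos(): joint angles.
- ctrl.get_qd(): joint speeds.
- ctrl.get_tau(): joint torques, N m.
- ctrl.get_position(): TCP position.
- ctrl.get_orientation(): TCP orientation.
- ctrl.get_force(): force on the tool from outside, world axes, zero at the start.
- ctrl.get_wrist_torque(): the same for the moment, N m.
- ctrl.get_gripper_width(): finger opening in mm.
- ctrl.get_grip_force(): force on a finger pad.
Only numpy, scipy, OpenCV 4.12 (cv2) and the standard library are available. Lean on these libraries where they do the work, as an engineer would, in place of code of your own. Each camera call takes 0.05 s, during which the arm holds its last target. There are 200 camera calls.

### The job

Load all the stoppered sample pots lying on the bench into the sample changer: slide its shutter fully open, set one pot upright in each pocket as it comes to the loading bay, pushing the star wheel round clockwise (seen from above) by its spokes. Finish with one pot squarely under the reading head at the back and the others in the pockets following straight behind it round the left side, with no gap, and the shutter slid fully shut. Leave the other things on the bench where they are.

Things in the scene. Friction and masses are not known exactly. Their poses are not given: they have to be found in the camera images.
- changer: Sample changer: fixed white housing 290 x 290 mm, clear flat cover with its top at z = 109 mm. Origin on the table under the wheel's axis; x to the back, y to the left, z up. Place and yaw vary. Only a loading bay in the cover's front is open: y from -60 to 60 mm, x from -145 (front edge) to -60. Reading head: grey block on the cover, x 75 to 150, y -35 to 35, top z = 143 mm.
- carousel (a joint): Turn of carousel and star wheel (one piece) in rad, growing clockwise seen from above; no end stops; starts anywhere. At every multiple of pi/3 (1.0472) a pocket is centred in the bay. Disc with six pockets 60 degrees apart, 95 mm from the axis: grey cups 54 mm wide inside, 16 mm deep, floor at z = 40 mm. No detents: turns stiffly (0.12 N m), stays where left.
- wheel_axis (a point): On the axis of the black six-spoked star wheel above the cover, at z = 133 mm, the spokes' centre line; axes as the changer's. Spokes: round bars 12 mm thick out to 72 mm from the axis; hub radius 23 mm, top z = 144 mm. Each spoke is midway between two pockets: at multiples of pi/3 they stand at 30, 90, 150, 210, 270, 330 degrees from the changer's x.
- shutter (a joint): Sheet steel shutter over the bay, position in m: 0 = fully shut (end stop), 0.126 = fully open (end stop). It slides flat over the cover along the changer's +y (left), friction about 2 N, and stays where it is left. Its plate's top is 114 mm above the table.
- shutter_grip (a point): Centre of the shutter's upright black grip: 12 mm thick along the changer's y, 36 mm long along x, 30 mm high (z from 114 to 144 mm). Moves with the shutter; 115 mm in front of the wheel's axis. Pinch it from above across its thickness.
- seat0 (a point): Place under the reading head, at the back of the changer: for a pot in that pocket this is where its centre point comes to lie (70 mm above the table, 95 mm from the wheel's axis).
- seat1 (a point): First place behind the reading head (60 degrees back towards the bay, on the changer's left side): for a pot in that pocket this is where its centre point comes to lie (70 mm above the table, 95 mm from the wheel's axis).
- seat2 (a point): Second place behind the reading head (120 degrees back, on the left, next to the bay): for a pot in that pocket this is where its centre point comes to lie (70 mm above the table, 95 mm from the wheel's axis).
- seat3 (a point): Place in the middle of the loading bay, at the front: for a pot in that pocket this is where its centre point comes to lie (70 mm above the table, 95 mm from the wheel's axis). 180 degrees back from the reading head.
- pot0_center (a point): Stoppered sample pot, one rigid piece, about 110 g: amber round body 44 mm across with white stopper plate, together 36 mm high; on it an upright white knob 16 mm across, 24 mm high (60 mm in all), to pick it up by. This point is on its axis 30 mm above its underside; z is up. Pots are alike; two to four are present, absent ones read None.
- pot1_center (a point): Stoppered sample pot, one rigid piece, about 110 g: amber round body 44 mm across with white stopper plate, together 36 mm high; on it an upright white knob 16 mm across, 24 mm high (60 mm in all), to pick it up by. This point is on its axis 30 mm above its underside; z is up. Pots are alike; two to four are present, absent ones read None.
- pot2_center (a point): Stoppered sample pot, one rigid piece, about 110 g: amber round body 44 mm across with white stopper plate, together 36 mm high; on it an upright white knob 16 mm across, 24 mm high (60 mm in all), to pick it up by. This point is on its axis 30 mm above its underside; z is up. Pots are alike; two to four are present, absent ones read None.
- pot3_center (a point): Stoppered sample pot, one rigid piece, about 110 g: amber round body 44 mm across with white stopper plate, together 36 mm high; on it an upright white knob 16 mm across, 24 mm high (60 mm in all), to pick it up by. This point is on its axis 30 mm above its underside; z is up. Pots are alike; two to four are present, absent ones read None.
- beaker: Bystander: clear beaker 66 mm wide, 70 mm high; origin under its centre.
- small_bottle: Bystander: white bottle with red cap, 60 mm wide, 80 mm high; origin under its centre.
- dish: Bystander: shallow white dish 84 mm wide, 14 mm high; origin under its centre.
- spatula: Bystander: steel spatula 160 mm long lying along its x axis.
- reagent: Bystander: glass jar with blue cap, 72 mm wide, 130 mm high; origin under its centre.
Not all that is in view belongs to the job. Leave any blue or yellow look-alike of the part that bears pot2_center alone.

How it is judged:
By the outcome, as a careful person would: the job done as asked, in the order asked, and still so for the second after the job is handed in, with the robot touching nothing.
Of pot0, pot1, pot2, pot3 only 2 to 4 are there at a start; the rules pass over those that are not, and their reading is None.
At some moment in a run one of pot0, pot1, pot2, pot3 may be knocked a few centimetres aside while the robot is not near it.
It also fails if it takes over 210 s, if anything falls off the work surface, if the arm or the gripper's body presses on something with over 40 N, if the wrist force passes 120 N, or if a joint passes its speed limit or range.

## Working session

There is one attempt and no reset: what is moved stays moved. The work goes in short steps, each a Python script; the robot and the scene stay as the last script left them, time stands still between calls to the robot, and variables do not carry over. Pictures are saved under pics/ and viewed, at most 14 in all, crops included, and the job is handed in when it is done.

```bash
ls; mkdir -p pics
python3 - <<'E'
from plant import ctrl
import cv2
for n in("top","side","wrist"):
    s=ctrl.snapshot(n); cv2.imwrite(f"pics/{n}0.png",s["color"][:,:,::-1])
    print(n,s["K"].tolist(),s["R"].round(4).tolist(),s["t"].round(1).tolist())
print(ctrl.get_t(),ctrl.get_orientation())
E
```

```text
pics
top [[426.5244028529056, 0.0, 254.66266651942445], [0.0, 426.5244028529056, 184.98320449260132], [0.0, 0.0, 1.0]] [[0.0098, -0.9997, 0.0242], [-0.9957, -0.012, -0.0914], [0.0917, -0.0232, -0.9955]] [-89.9, 479.2, 1387.2]
side [[351.3310526274938, 0.0, 250.9212321775302], [0.0, 351.3310526274938, 187.4962299215803], [0.0, 0.0, 1.0]] [[0.8269, -0.5623, 0.0054], [-0.3119, -0.4666, -0.8277], [0.4679, 0.6827, -0.5612]] [-459.2, 204.8, 913.4]
wrist [[345.9859880682616, 0.0, 257.6914067104895], [0.0, 345.9859880682616, 196.9495771367933], [0.0, 0.0, 1.0]] [[0.3531, 0.9356, -0.0013], [0.8928, -0.3366, 0.2995], [0.2798, -0.1069, -0.9541]] [-675.5, -37.8, 379.3]
0.15 [-5.63637517e-01 -3.09043375e+00  1.30077504e-03]
```

View pics/top0.png

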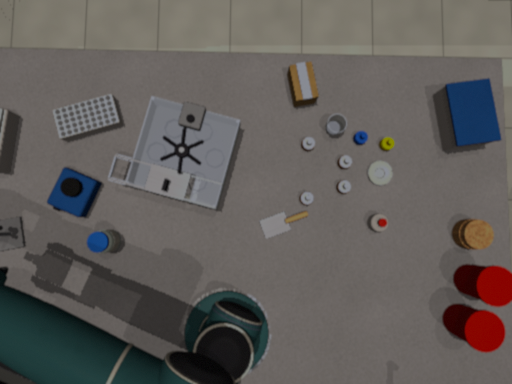

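View pics/side0.png

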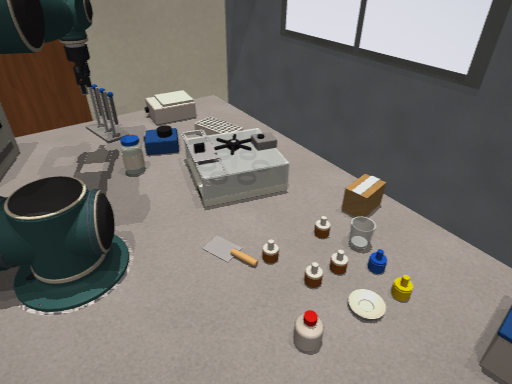

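Top view: four amber pots with white knobs at about (308,143), (345,161), (344,186) and (307,198). The blue and yellow look-alikes are at (361,137) and (388,143). The changer's hub is at (181,150), its head at (192,116) and the shutter grip at (166,185). The side view confirms this. Next: helpers, then closer wrist views.

```bash
cat > h.py <<'E'
import numpy as np, cv2
from scipy.spatial.transform import Rotation as Ro
from plant import ctrl
def down(psi):  # tool down, closing line (tool y) at world angle psi
    y=np.array([np.cos(psi),np.sin(psi),0]); z=np.array([0,0,-1.])
    return Ro.from_matrix(np.c_[np.cross(y,z),y,z]).as_rotvec()
def ray(s,uv,z):
    C=-s["R"].T@s["t"]; d=s["R"].T@np.linalg.solve(s["K"],[uv[0],uv[1],1.])
    return C+d*(z-C[2])/d[2]
def proj(s,X):
    c=s["K"]@(s["R"]@np.asarray(X,float)+s["t"]); return c[:2]/c[2]
def best(psi,pos,half=True):
    """the grasp yaw psi (mod pi) with least joint travel"""
    q=ctrl.get_qpos(); o=[]
    for p in ((psi,psi+np.pi) if half else (psi,)):
        a=ctrl.inverse_kinematics(pos,down(p))
        if a is not None: o.append((np.abs(np.array(a)-q).max()+.3*abs(a[5]),p))
    return min(o)[1]
def snap(n,f=None):
    s=ctrl.snapshot(n)
    if f: cv2.imwrite(f"pics/{f}.png",s["color"][:,:,::-1])
    return s
E
python3 - <<'E'
from h import *
s=snap("top")
for n,uv,z in [("hub",(181,150),144),("head",(192,116),143),("grip",(166,185),144),("p",(308,143),60),("p",(345,161),60),("p",(344,186),60),("p",(307,198),60),("blue",(361,137),60),("beak",(337,124),70),("reag",(97,242),130),("dish",(380,173),14),("bott",(379,223),80),("bluebox",(70,187),60)]:
    print(n,ray(s,uv,z).round(0))
w=snap("wrist"); C=-w["R"].T@w["t"]; T=Ro.from_rotvec(ctrl.get_orientation()).as_matrix()
print("cam in tool",T.T@(C-ctrl.get_position()),"\n",T.T@w["R"].T)
E
```

```text
hub [573. 143. 144.]
head [679. 112. 143.]
grip [466. 185. 144.]
p [ 616. -256.   60.]
p [ 559. -377.   60.]
p [ 477. -373.   60.]
p [ 437. -253.   60.]
blue [ 639. -430.   60.]
beak [ 678. -350.   70.]
reag [293. 388. 130.]
dish [ 526. -506.   14.]
bott [ 359. -479.   80.]
bluebox [463. 504.  60.]
cam in tool [  77.40967956    1.02885409 -119.61450416] 
 [[-1.39494507e-04 -9.54074003e-01 -2.99570990e-01]
 [ 9.99999912e-01 -1.44240501e-05 -4.19709809e-04]
 [ 3.96113190e-04 -2.99571023e-01  9.54073920e-01]]
```

Run:
```python
from h import *
R=down(np.pi/2)
for name,(x,y) in (("wc",(573,143)),("wp",(530,-315))):
    ctrl.move_pose([x-45,y,370],R); ctrl.hold(.3); s=snap("wrist",name); np.savez(name,**s); print(ctrl.get_t())
```

```text
2.6833
4.7167
```

View pics/wc.png

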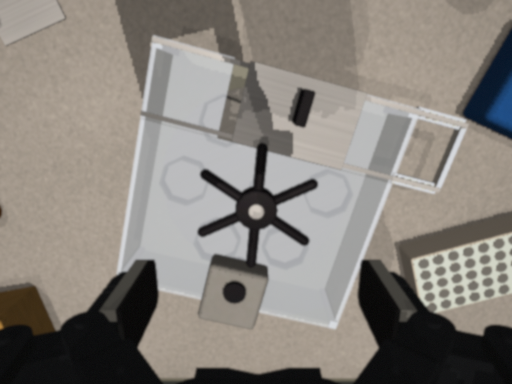

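View pics/wp.png

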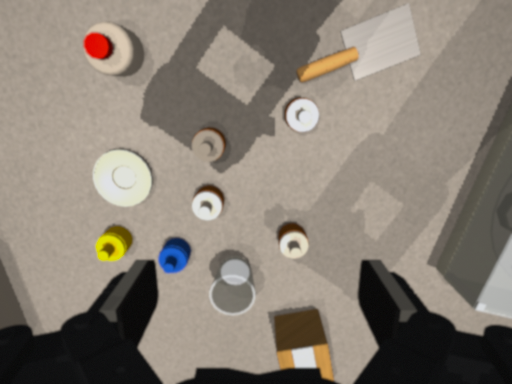

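The changer view (x down, y right) shows the hub at (256,210), the head at (234,291) and the grip at (303,107). The cover's front-right corner is at (155,38) and its back-left corner at (333,326). The pots view shows the four pots at about (301,115), (208,143), (208,203) and (293,240).

```bash
cat >> h.py <<'E'
def wheel(s,hub_guess):
    """hub xy (top z 144) and spoke-tip world angles at z=133"""
    g=s["color"].max(2); m=(g<60).astype(np.uint8)
    c=proj(s,[*hub_guess,133]).astype(int); k=np.zeros_like(m); rad=int(80*s["K"][0,0]/(s["R"]@np.array([*hub_guess,133])+s["t"])[2])
    cv2.circle(k,tuple(int(v) for v in c),rad,1,-1)
    m=cv2.morphologyEx(m&k,cv2.MORPH_CLOSE,np.ones((7,7)))  # fill the hub's light cap
    d=cv2.distanceTransform(m,cv2.DIST_L2,5); hub=np.argwhere(d>d.max()-1).mean(0)[::-1]
    H=ray(s,hub,144)[:2]
    v,u=np.nonzero(m); P=np.array([ray(s,p,133)[:2] for p in np.c_[u,v]])-H
    r=np.hypot(*P.T); a=np.arctan2(P[:,1],P[:,0])[(r>40)&(r<66)]
    off=np.angle(np.exp(6j*a).mean())/6; q=abs(np.exp(6j*a).mean())
    return H,off,q   # spokes at off + k*60deg (world)
def pots(s):
    """white stopper circles, on plane z=36, from a wrist view"""
    k=4; hsv=cv2.cvtColor(s["color"],cv2.COLOR_RGB2HSV)
    g=cv2.resize(s["color"].max(2),None,fx=k,fy=k,interpolation=cv2.INTER_CUBIC)
    D=(s["R"]@ray(s,(256,150),36)+s["t"])[2]; r=22*s["K"][0,0]/D*k
    c=cv2.HoughCircles(cv2.GaussianBlur(g,(0,0),3),cv2.HOUGH_GRADIENT,2,r*1.5,param1=80,param2=35,minRadius=int(r*.85),maxRadius=int(r*1.15))
    return [] if c is None else [(ray(s,((x+.5)/k-.5,(y+.5)/k-.5),36)[:2],((x/k),(y/k)),q/k) for x,y,q in c[0]]
E
python3 - <<'E'
from h import *
s=dict(np.load("wc.npz"))
H,off,q=wheel(s,(573,143)); print("hub",H,np.degrees(off),q)
A,B=ray(s,(155,38),109),ray(s,(333,326),109); d=B-A
print("diag",np.hypot(*d[:2]),"yaw",np.degrees(np.arctan2(d[1],d[0]))-45,"mid",(A+B)/2)
h=ray(s,(234,292),143)[:2]-H; print("head",np.hypot(*h),np.degrees(np.arctan2(h[1],h[0])))
for a,b in (((140,113),(390,180)),((155,38),(420,111))):
    e=(ray(s,b,109)-ray(s,a,109)); print("edge yaw",np.degrees(np.arctan2(e[1],e[0]))-90)
g=ray(s,(305,102),144)[:2]-H; print("grip",ray(s,(305,102),144))
s=dict(np.load("wp.npz"))
for p in pots(s): print(p)
E
```

```text
hub [557.54215719 142.02898167] -6.798876236658431 0.06845253152381603
diag 399.282327883243 yaw -14.617734304869561 mid [574.77854941 141.91897609 109.        ]
head 119.28033020135572 -11.96288045579432
edge yaw -14.99189832908425
edge yaw -14.45659643556462
grip [463.48455082 190.07291743 144.        ]
(array([ 440.61337934, -256.25462601]), (np.float32(302.75), np.float32(115.25)), np.float32(16.7))
(array([ 565.17883902, -385.22421026]), (np.float32(206.25), np.float32(207.25)), np.float32(15.4))
(array([ 359.95206682, -514.01196122]), (np.float32(92.25), np.float32(46.75)), np.float32(15.85))
(array([ 626.01723594, -261.21161859]), (np.float32(294.25), np.float32(247.25)), np.float32(15.3))
(array([ 633.33226168, -531.40580857]), (np.float32(107.25), np.float32(251.75)), np.float32(16.85))
(array([ 700.23588615, -113.69000391]), (np.float32(390.75), np.float32(292.25)), np.float32(18.7))
(array([ 818.27330821, -313.70602916]), (np.float32(257.75), np.float32(356.25)), np.float32(17.6))
(array([ 776.16501347, -596.27794464]), (np.float32(77.75), np.float32(334.25)), np.float32(17.55))
```

Run:
```python
import cv2
a=cv2.imread("pics/wc.png")[20:200,130:480]; cv2.imwrite("pics/crop.png",cv2.resize(a,None,fx=2.2,fy=2.2,interpolation=cv2.INTER_CUBIC))
```

```text
(no output)
```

View pics/crop.png

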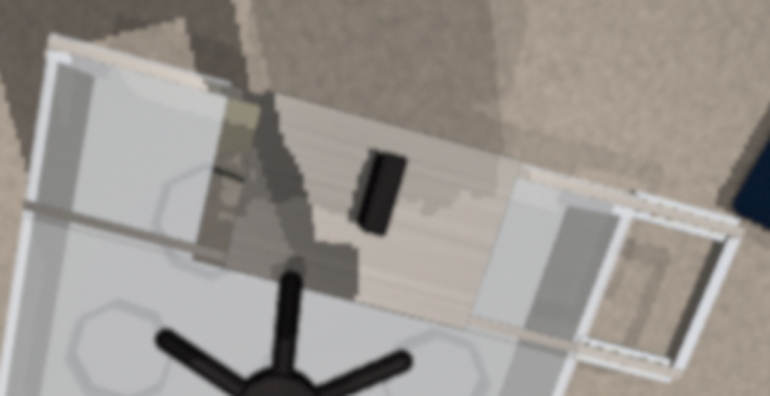

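```bash
cat >> h.py <<'E'
def spokes(s,H,thr=50):
    """spoke angle (world, mod 60deg, in degrees) at known hub H; also contrast"""
    m=s["color"].max(2)<thr; c=[]
    al=np.radians(np.arange(0,360,.5))
    for a in al:
        uv=[proj(s,[H[0]+r*np.cos(a),H[1]+r*np.sin(a),136]) for r in range(34,66,4)]
        c.append(np.mean([m[int(round(v)),int(round(u))] if 0<=v<384 and 0<=u<512 else 0 for u,v in uv]))
    c=np.array(c); f=(c*np.exp(6j*al)).sum(); return np.degrees(np.angle(f)/6)%60,abs(f)/c.sum(),[round(float(np.degrees(a))) for a,v in zip(al,c) if v>.8]
E
python3 - <<'E'
from h import *
s=dict(np.load("wc.npz"))
print(ray(s,(256,210.5),144)[:2])
for t in (40,55,70): print(spokes(s,(573.5,142.5),t))
T=np.array([ray(s,p,133)[:2] for p in ((263,147),(316,183),(305,241),(201,232),(204,174))])-[573.5,142.5]
print(np.hypot(*T.T),np.degrees(np.arctan2(T[:,1],T[:,0])))
E
```

```text
[574.48942167 142.70626454]
(np.float64(54.56906184999506), np.float64(0.9443417942803016), [50, 50, 51, 52, 52, 53, 53, 54, 54, 54, 55, 56, 56, 56, 57, 58, 110, 111, 114, 114, 115, 115, 116, 116, 117, 118, 170, 171, 172, 172, 172, 173, 174, 174, 174, 175, 176, 176, 176, 177, 178, 178, 232, 232, 232, 233, 233, 234, 235, 235, 239, 292, 292, 292, 293, 294, 294, 294, 295, 296, 296, 297, 297, 298, 298, 298, 299, 352, 352, 352, 353, 354, 354, 354, 355, 356, 356, 356, 357, 358, 358, 358])
(np.float64(54.64037085477005), np.float64(0.9329548276882564), [50, 50, 51, 52, 52, 53, 53, 54, 54, 54, 55, 56, 56, 56, 57, 58, 58, 110, 110, 110, 111, 112, 112, 112, 113, 114, 114, 114, 115, 115, 116, 116, 117, 118, 118, 170, 170, 171, 172, 172, 172, 173, 174, 174, 174, 175, 176, 176, 176, 177, 178, 178, 178, 179, 232, 232, 232, 233, 233, 234, 235, 235, 236, 236, 236, 237, 237, 238, 239, 239, 240, 240, 292, 292, 292, 293, 294, 294, 294, 295, 296, 296, 297, 297, 298, 298, 298, 299, 300, 300, 351, 352, 352, 352, 353, 354, 354, 354, 355, 356, 356, 356, 357, 358, 358, 358, 359])
(np.float64(54.628360258368104), np.float64(0.9208095277588028), [49, 50, 50, 50, 51, 52, 52, 53, 53, 54, 54, 54, 55, 56, 56, 56, 57, 58, 58, 109, 110, 110, 110, 111, 112, 112, 112, 113, 114, 114, 114, 115, 115, 116, 116, 117, 118, 118, 170, 170, 171, 172, 172, 172, 173, 174, 174, 174, 175, 176, 176, 176, 177, 178, 178, 178, 179, 230, 230, 231, 232, 232, 232, 233, 233, 234, 235, 235, 236, 236, 236, 237, 237, 238, 239, 239, 240, 240, 291, 292, 292, 292, 293, 294, 294, 294, 295, 296, 296, 297, 297, 298, 298, 298, 299, 300, 300, 351, 351, 352, 352, 352, 353, 354, 354, 354, 355, 356, 356, 356, 357, 358, 358, 358, 359, 360])
[65.15290731 69.35030961 68.9899022  68.38017976 65.62777492] [ 173.42073421  112.22663079   53.20681062  -63.60665311 -123.32225483]
```

```bash
cat >> h.py <<'E'
H=np.array([574.3,142.3]); YAW=np.radians(-14.7)
ex=np.array([np.cos(YAW),np.sin(YAW)]); ey=np.array([-ex[1],ex[0]])
def W(x,y): return H+x*ex+y*ey
def L(p): d=np.asarray(p)[:2]-H; return np.array([d@ex,d@ey])
def shutter(g,dist,fl=12):
    """pinch grip at world xy g, slide along ey by dist (stops at end stop)"""
    ctrl.release(); p=best(YAW+np.pi/2,[*g,145]); R=down(p)
    ctrl.move_pose([*g,230],R); ctrl.move_linear([*g,141],force_limit=15); ctrl.close(30)
    print("w",ctrl.get_gripper_width(),"at",L(ctrl.get_position()))
    e=np.array(ctrl.get_position()); e[:2]+=dist*ey
    hit=ctrl.move_linear(e,vel=60,force_limit=fl); print("hit",hit,L(ctrl.get_position()),ctrl.get_force().round(1))
    ctrl.hold(.3); ctrl.release(); q=np.array(ctrl.get_position()); print("rel",L(q))
    q[2]=230; ctrl.move_linear(q,vel=200)
E
python3 - <<'E'
from h import *
g=W(-115,L((463.5,190))[1]); print(L((463.5,190)))
shutter(g,140)
ctrl.move_pose([*(H-[45,0]),370],down(np.pi/2)); ctrl.hold(.3); s=snap("wrist","open"); print(spokes(s,H)[:2],ctrl.get_t())
E
```

```text
[-119.27752096   18.02229155]
w 11.287825148685448 at [-114.98466448   18.06221198]
hit True [-115.38571588  125.43766918] [ -5.3 -12.3  10.1]
rel [-115.51080066  125.84962457]
(np.float64(54.72636217285732), np.float64(0.9377146589232495)) 12.65
```

View pics/open.png

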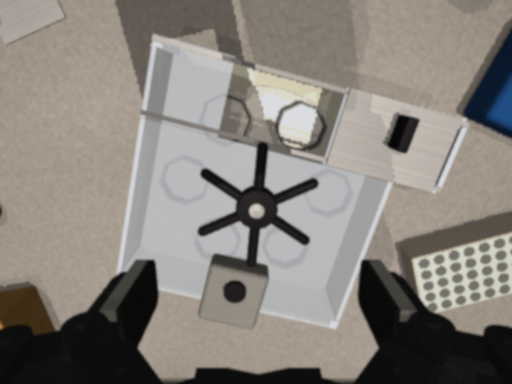

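The shutter is at its open stop: the grip sits at (403,132) and the bay is open at (235–345, 65–160). Next, turn the wheel to the first index.

```bash
cat >> h.py <<'E'
def look():
    ctrl.move_pose([*(H-[45,0]),370],down(np.pi/2)); ctrl.hold(.2); s=snap("wrist"); return spokes(s,H)[0],s
def push(a0,a1,d=17.,r=57,z=142):
    """push spoke from world angle a0 to a1 (deg, a1<a0): closed fingers trail it by d mm"""
    def pose(a,d):
        a=np.radians(a); u=np.array([np.cos(a),np.sin(a)]); t=np.array([-u[1],u[0]])
        return H+r*u+d*t
    ctrl.close(20)
    n=int(np.ceil((a0-a1)/10)); A=np.linspace(a0,a1,n+1); ok=None
    for k in (0,np.pi,-np.pi):
        q=[ctrl.inverse_kinematics([*pose(a,d),z],down(np.radians(a)+k)) for a in A]
        if all(x is not None for x in q):
            c=max(abs(x[5]) for x in q)
            if ok is None or c<ok[0]: ok=(c,k)
    k=ok[1]; S=pose(a0,d+6)
    ctrl.move_pose([*S,200],down(np.radians(a0)+k)); 
    if ctrl.move_linear([*S,z],vel=120,force_limit=15): print("descent hit",ctrl.get_position())
    for a in A[0:]:
        if ctrl.move_linear([*pose(a,d),z],vel=50,rot=down(np.radians(a)+k),force_limit=30): print("push hit",a,ctrl.get_force().round(1))
    b=pose(A[-1],d+5); ctrl.move_linear([*b,z],vel=60); ctrl.move_linear([*b,200],vel=200)
E
python3 - <<'E'
from h import *
push(174.7,135.3); a,s=look(); print(a,"target 15.3",ctrl.get_t())
E
```

```text
15.058434230626297 target 15.3 20.2
```

```bash
cat >> h.py <<'E'
def find(g,name=None,z=200):
    ctrl.move_pose([g[0]-25,g[1],z],down(np.pi/2)); ctrl.hold(.2); s=snap("wrist")
    c=sorted(((np.hypot(*(p-g)),p,uv,r) for p,uv,r in pots(s)),key=lambda t:t[0])
    c=[t for t in c if 30<t[2][0]<480 and t[2][1]<300]
    if name:
        im=s["color"][:,:,::-1].copy()
        for _,p,uv,r in c: cv2.circle(im,(int(uv[0]),int(uv[1])),int(r),(0,0,255),1)
        cv2.imwrite(f"pics/{name}.png",im)
    return [(t[0].round(1),t[1].round(1)) for t in c]
E
python3 - <<'E'
from h import *
print(find(np.array([440,-256.]),"p0"),ctrl.get_t())
E
```

```text
[(np.float64(84.9), array([ 504.9, -310.7])), (np.float64(86.1), array([ 505.3, -199.9])), (np.float64(135.1), array([ 485.9, -383. ]))] 22.0917
```

View pics/p0.png

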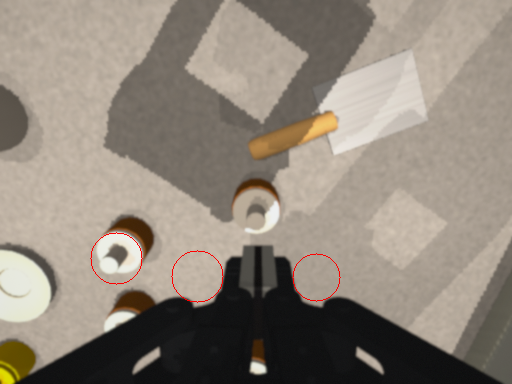

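The pot is at about (256,208), half in shadow, and the Hough circle missed it. I'll try a saturation-based mask.

Run:
```python
from h import *
s=snap("wrist"); np.savez("p0",**s)
hsv=cv2.cvtColor(s["color"],cv2.COLOR_RGB2HSV)
for n,(u,v) in dict(plate=(240,212),plateSh=(262,190),plateL=(272,210),knob=(256,216),bench=(330,215),benchsh=(180,160),amber=(256,184)).items(): print(n,hsv[v,u])
```

```text
plate [ 17  45 185]
plateSh [ 16  55 158]
plateL [105   2 240]
knob [ 16  45 186]
bench [ 16  37 172]
benchsh [ 15  35 116]
amber [ 16 227  72]
```

```bash
cat >> h.py <<'E'
from scipy.optimize import least_squares
def amber(s,rmin=60):
    """pot axes from the near bottom rim of each amber body (z=0, radius 22)"""
    h=cv2.cvtColor(s["color"],cv2.COLOR_RGB2HSV)
    m=((h[...,1]>140)&(h[...,2]<150)&(h[...,0]>4)&(h[...,0]<24)).astype(np.uint8)
    n,lab,st,_=cv2.connectedComponentsWithStats(m); N=-(s["R"].T@s["t"])[:2]; out=[]
    for i in range(1,n):
        if st[i,4]<rmin: continue
        v,u=np.nonzero(lab==i); P=np.array([ray(s,p,0)[:2] for p in np.c_[u,v]])-N
        a=np.arctan2(P[:,1],P[:,0]); a0=np.angle(np.exp(1j*a).mean()); a=np.angle(np.exp(1j*(a-a0))); r=np.hypot(*P.T)
        lo,hi=np.percentile(a,[1,99]); E=[]
        for b in np.linspace(lo+.17*(hi-lo),hi-.17*(hi-lo),15):
            k=np.abs(a-b)<.02
            if k.any(): j=np.where(k)[0][r[k].argmin()]; E.append(P[j]+N)
        E=np.array(E); c0=P.mean(0)+N; d=(c0-N)/np.hypot(*(c0-N)); 
        f=least_squares(lambda c:np.hypot(*(E-c).T)-22,c0+10*d,loss="soft_l1")
        if f.cost<60: out.append((f.x.round(1),int(st[i,4]),round(f.cost,1)))
    return out
E
python3 - <<'E'
from h import *
for n in("p0","wp"):
    print(n)
    for o in amber(dict(np.load(n+".npz")),30): print(o)
E
```

```text
p0
(array([ 392.6, -223.9]), 121, np.float64(11.2))
(array([ 407.5, -228. ]), 222, np.float64(5.8))
(array([ 443.4, -256.4]), 319, np.float64(1.0))
(array([ 482.3, -382. ]), 636, np.float64(0.3))
(array([ 566.2, -386. ]), 561, np.float64(0.2))
(array([ 626.5, -253.9]), 256, np.float64(0.0))
(array([ 628.9, -529.4]), 129, np.float64(0.2))
(array([ 641.4, -543.5]), 31, np.float64(0.0))
wp
(array([ 384.6, -238. ]), 54, np.float64(0.5))
(array([ 483.1, -381. ]), 60, np.float64(0.5))
(array([ 566.5, -387.4]), 109, np.float64(0.8))
(array([ 626.8, -263.2]), 164, np.float64(0.6))
(array([ 630.2, -529.3]), 46, np.float64(0.1))
(array([ 658.5, -556.4]), 33, np.float64(0.0))
(array([ 744.7, -253.8]), 1539, np.float64(26.3))
(array([ 878.6, -185.4]), 42, np.float64(6.0))
```

```bash
cat >> h.py <<'E'
def pick(g):
    g=np.asarray(g,float); ctrl.release()
    ctrl.move_pose([g[0]-30,g[1],210],down(np.pi/2)); ctrl.hold(.2); s=snap("wrist")
    c=[o for o in amber(s) if np.hypot(*(o[0]-g))<60]
    if not c: print("no pot near",g,amber(s)); return False
    o=min(c,key=lambda o:np.hypot(*(o[0]-g))); p=o[0]; print("pot",o)
    ctrl.move_pose([*p,150],down(np.pi/2))
    if ctrl.move_linear([*p,68],vel=120,force_limit=10): print("touched at",ctrl.get_position())
    ctrl.close(45); w=ctrl.get_gripper_width(); print("width",w)
    ctrl.move_linear([*p,240],vel=200); return w>10
def place(x=-95,y=0):
    t=W(x,y); R=down(best(YAW+np.pi/2,[*t,200]))
    ctrl.move_pose([*t,240],R); print("w",ctrl.get_gripper_width())
    ctrl.move_linear([*t,130],vel=150); h=ctrl.move_linear([*t,108.5],vel=40,force_limit=8)
    print("down",h,ctrl.get_position().round(1)); f0=ctrl.get_force(); ctrl.release(); print("dF",(ctrl.get_force()-f0).round(1),"w",ctrl.get_gripper_width())
    ctrl.move_linear([*t,240],vel=150)
E
python3 - <<'E'
from h import *
if pick((443,-256)): place()
ctrl.hold(.2)
a,s=look(); cv2.imwrite("pics/a1.png",s["color"][:,:,::-1]); print(a,ctrl.get_t())
for o in amber(s,20): print(o)
E
```

```text
pot (array([ 443.4, -256.6]), 292, np.float64(1.2))
width 13.441363443028324
w 13.66755163714938
down True [482.1 166.4 108. ]
dF [ 0.6  0.4 -5.7] w 85.38570022374456
15.51155701725256 32.0917
(array([ 579.9, -241.4]), 171, np.float64(0.1))
(array([ 771.7, -197.5]), 1709, np.float64(41.5))
```

View pics/a1.png

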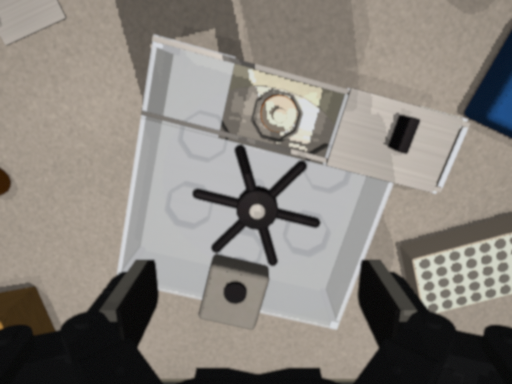

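The pot stands in the bay cup at (278,115), and the spokes are at index. One bench pot seems to have shifted to about (580,-241). Continuing with the next pot.

Run:
```python
from h import *
push(195.4,135.2); a,s=look(); print(a,ctrl.get_t())
if pick((595,-248)): place()
ctrl.hold(.2)
a,s=look(); cv2.imwrite("pics/a2.png",s["color"][:,:,::-1]); print(a,ctrl.get_t())
```

```text
14.593700315338598 40.1667
pot (array([ 581. , -238.7]), 242, np.float64(0.7))
width 13.968654003702161
w 13.815816681278193
down True [482.2 166.4 107.9]
dF [ 0.2 -0.4 -5.2] w 85.35245634307329
14.888688765417417 51.3917
```

View pics/a2.png

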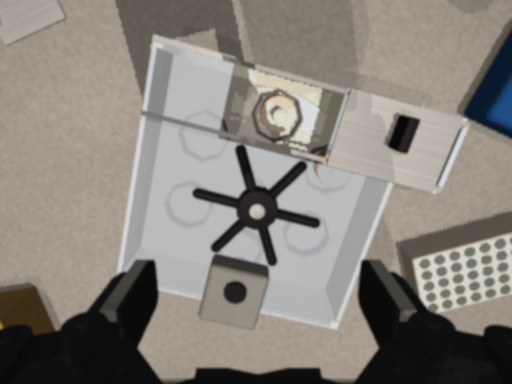

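The second pot is seated at (278,115). The first shows dimly under the cover at about (325,165), so it went round with the wheel.

```bash
python3 - <<'E'
from h import *
push(194.9,135.6); a,s=look(); print(a,ctrl.get_t())
if pick((566,-386)): place()
a,s=look(); print(a,ctrl.get_t())
push(180+a,135.6); a,s=look(); print(a,ctrl.get_t())
if pick((483,-381)): place()
ctrl.hold(.2)
a,s=look(); cv2.imwrite("pics/a4.png",s["color"][:,:,::-1]); print(a,ctrl.get_t())
snap("side","side4"); snap("top","top4")
E
python3 -c "
import cv2
b=cv2.imread('pics/side4.png')[100:300,140:420]
cv2.imwrite('pics/side4c.png',cv2.resize(b,None,fx=2.8,fy=2.8,interpolation=cv2.INTER_CUBIC))"
```

```text
15.07476986571211 59.35
pot (array([ 566.3, -384.9]), 291, np.float64(0.3))
width 13.850888190531043
w 13.693097312625541
down True [482.2 166.4 108. ]
dF [ 0.3 -0.9 -5.3] w 85.50486806506491
15.521286048269669 71.2917
14.569857877088875 79.2417
pot (array([ 482.8, -380.7]), 289, np.float64(0.7))
width 13.984032582280905
w 13.769355023885055
down True [482.1 166.4 108. ]
dF [ 0.6 -0.8 -5.2] w 85.13149493737491
14.967754936514702 91.3417
```

View pics/a4.png

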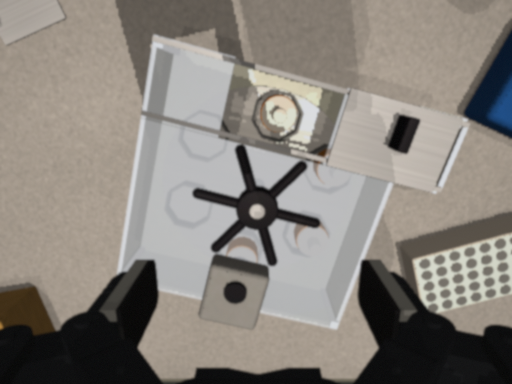

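View pics/side4c.png

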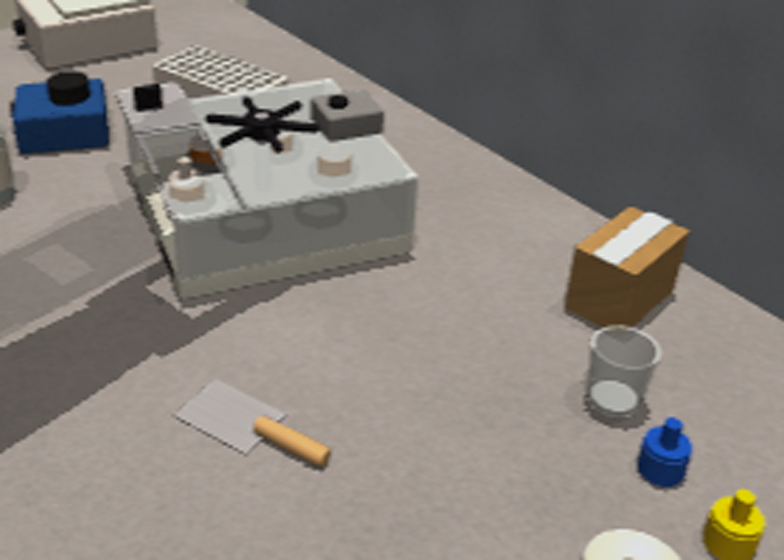

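All four pots are loaded. Crescents under the cover at (243,245), (312,235) and (325,175), plus the bay pot at (278,115), put them at seats 0 to 3. Now shutting the shutter.

Run:
```python
from h import *
shutter(W(-115,125.8),-140)
a,s=look(); cv2.imwrite("pics/fin.png",s["color"][:,:,::-1]); print(a,ctrl.get_t())
```

```text
w 11.761986365147315 at [-114.98301772  125.31746492]
hit True [-114.60024148   11.20882414] [ 0.3 -2.   2.3]
rel [-114.39268727   12.50513051]
15.020869672431417 98.1083
```

View pics/fin.png

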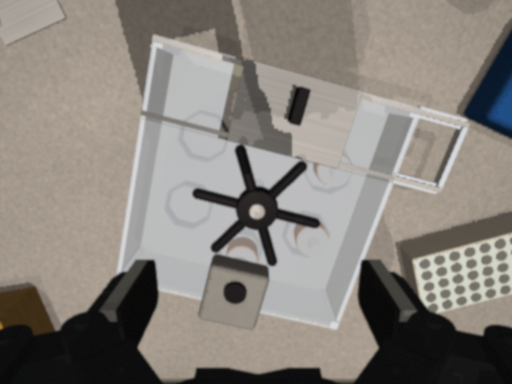

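The shutter stopped about 12 mm short, with the grip at (298,105). I'll re-grip and slide on.

Run:
```python
from h import *
shutter(W(-115,11.5),-30,fl=18)
a,s=look(); cv2.imwrite("pics/fin2.png",s["color"][:,:,::-1]); print(a,ctrl.get_t())
```

```text
w 11.362385833812466 at [-114.98504611   11.53036109]
hit True [-114.95287258   -1.11422742] [ 4.9 14.5 -0.1]
rel [-115.14072038   -1.27093903]
14.966683194400932 103.275
```

View pics/fin2.png

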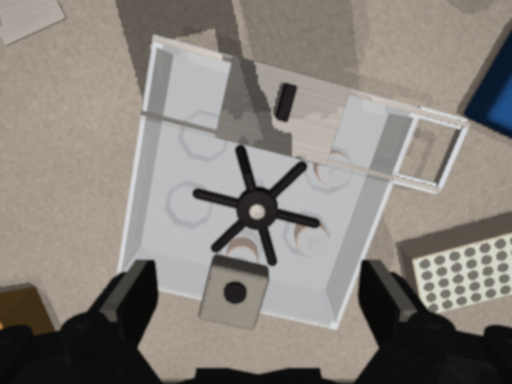

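The grip is now at (286,102). The shutter hit its shut stop with a steady 14.5 N, and its travel matches the full 126 mm.

```bash
python3 -c "
from h import *
print(ctrl.hand_in())"
```

```text
the job is handed in; nothing more can be done
None
```

I handed the job in at about 103 s: all four pots are in the changer at seats 0–3, with one under the reading head (wheel index within about 0.5° as measured) and the shutter slid to its shut stop; I moved nothing else on the bench, and the hand-in call returned no verdict.

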